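# Roll a wire reel up onto its dispensing rollers

### The job

Load the large wire reel that stands at the foot of the ramp onto the reel stand: with the fingertips, push it gently up the ramp until it drops in between the two rollers at the top, and leave it resting there squarely on both rollers. Roll it, without picking it up, tipping it over or ramming it, and stay with it all the way up the ramp so that it does not get away from you or run back down. Do not disturb the other things on the bench.

Things in the scene. Friction and masses are not known exactly. Their poses are not given: they have to be found in the camera images.
- reel: The large wire reel: two thin black flanges, 90 mm across and 4 mm thick, with grey wire wound between them to 80 mm across; 60 mm wide over the flanges, 0.3 to 0.65 kg. It stands on the rims of its flanges on the bench near the foot of the ramp, facing up it to within 5 degrees, and rolls freely. Origin at its centre, 45 mm above what it stands on; its y axis is the axle; its x and z axes turn with it as it rolls.
- stand: The reel stand, grey sheet steel, screwed to the bench. Origin on the bench at the middle of the ramp's lower edge; x points level, up the ramp towards the rollers; y left as one looks up it; z up. The ramp rises 9 degrees from the bench at x = 0 to 23.5 mm high at x = 148 mm, 76 mm wide between folded-up edges 12 mm high, with a slightly flared mouth.
- front_roller (a point): Middle of the axis of the front roller, just past the ramp's top (x = 163, z = 17 mm in the stand's frame). Both rollers are rubber, 18 mm in diameter, 72 mm long, and turn freely. The reel's centre is at most 71 mm above the bench as it crosses this roller, then it drops 5 mm into its seat by itself.
- rear_roller (a point): Middle of the axis of the rear roller, the stop (x = 215, z = 21 mm in the stand's frame). Cheek plates 46 mm high stand at the ends of both rollers (x = 144 to 256 mm, inside faces at y = +-38 mm) and a back plate 64 mm high at x = 254 mm, which the seated reel does not touch.
- ramp_face (a point): Point at the middle of the ramp's sloping surface, 75 mm up from its lower edge; x along the slope uphill, y across it as for the stand, z square to the surface. The reel's centre is 45 mm above it in z while it rolls on the ramp.
- seat (a point): Where the reel's centre is when it rests on both rollers: x = 185, y = 0, z = 66 mm in the stand's frame.
- solder_reel: Bystander: small reel of solder standing on end, 62 mm across, 46 mm high; origin at the middle of its underside.
- flux_jar: Bystander: small amber jar, 42 mm across, 50 mm high; origin at the middle of its underside.
- tip_tin: Bystander: round tip-cleaner tin, 56 mm across, 34 mm high; origin at the middle of its underside.
- screwdriver: Bystander: screwdriver 160 mm long lying beside the stand; origin under its middle.
- cutters: Bystander: side cutters 130 mm long lying flat, 12 mm high; origin near the pivot, jaws to +x.
- multimeter: Bystander: multimeter lying flat, 190 x 90 x 48 mm; origin at the middle of its underside.

How it is judged:
On the way:
1. the reel is rolling up on the ramp's surface (x of reel in the frame of ramp_face between -0.035 and 0.06 m and z of reel in the frame of ramp_face between 0.04 and 0.05 m), for 0.1 s.
At the end, for the whole second after the job is handed in: The reel rests on both rollers of the stand (its centre within 8 mm of the seat along the stand, 11 mm across and 4 mm in height), its axle square to the ramp within 0.15 rad, at rest (x of reel in the frame of stand between 0.178 and 0.193 m and y of reel in the frame of stand between -0.011 and 0.011 m and z of reel in the frame of stand between 0.062 and 0.07 m and angle between the y axis of reel and the y axis of stand, either way round below 0.15 rad and linear speed of reel below 0.02 m/s and angular speed of reel below 0.5 rad/s); the robot touches nothing.
It fails at once if the reel is lifted: its centre comes more than about 10 mm above where it is when it rolls on the bench, the ramp or the rollers ((x of reel in the frame of stand below 0 m and z of reel in the frame of stand above 0.057 m) or (x of reel in the frame of stand between 0 and 0.15 m and z of reel in the frame of ramp_face above 0.056 m) or z of reel in the frame of stand above 0.086 m).
It fails at once if the reel is tipped over off its rims (axle more than 0.35 rad from level) (angle between reel's own y axis and vertical below 1.22 rad or angle between reel's own y axis and vertical above 1.92 rad).
It fails at once if the reel gets away: on the ramp it moves faster than 0.2 m/s with nothing of the robot touching it, or it runs back to more than 120 mm before the ramp's lower edge (x of reel in the frame of stand below -0.12 m or (x of reel in the frame of ramp_face between -0.065 and 0.065 m and linear speed of reel above 0.2 m/s and contact force between reel and the fingers below 0.01 N and contact force between reel and the arm below 0.01 N)).
It fails at once if the reel is squeezed or rammed (more than 30 N from the fingers) (contact force between reel and the fingers above 30 N).
It fails at once if another thing on the bench is moved by more than 15 mm (distance of any of solder_reel, flux_jar, tip_tin, screwdriver, cutters, multimeter from where it was at the start of the episode above 0.015 m).
It also fails if it takes over 45 s, if anything falls off the work surface, if the arm or the gripper's body presses on something with over 40 N, if the wrist force passes 120 N, or if a joint passes its speed limit or range.

### The arm

A 6-joint arm with a two-finger parallel gripper is mounted at the origin on the work surface. World frame = base frame: x ahead of the robot, y to its left, z up, the work surface at z = 0. Lengths are in m, angles in rad, forces in N, time in s.
With the tool pointing down it reaches from about 0.425 to 0.95 m from the base axis. Payload 14.7 kg.
Tool frame: the origin (TCP) lies on the centre line of the jaws, within the pads' length; the fingertips stand 25 mm ahead of it and the grasp point (between the pads) lies 6 mm ahead of it; z points along the fingers, y is the line along which they close (so a half turn about z gives the same grasp; the last joint's range is limited). The gripper opens to 85 mm and grips with 20 to 120 N. Pads are 22 mm wide; open, the fingers measure 114 mm over their backs; the gripper's body (76 mm by 85 mm) begins 54 mm behind the grasp point. The pads swing forward as they close: fully open they stand 13 mm farther back than shut.
Start: joints at [1.227, 0.48, 1.596, -0, 1.065, -0.047], TCP at [0.19, 0.622, 0.256] pointing down, gripper open.
Joint ranges: [-2.75, 2.75], [-0.82, 2.05], [0.23, 2.67], [-1.56, 4.7], [0.09, 2.69], [-2.92, 2.92]. Speed limits (rad/s): [1.89, 1.89, 2.39, 3.01, 3.01, 3.01].

### API

Orientations are given as a unit quaternion [w, x, y, z].
In Python, from cell import manip gives the robot as it stands.
- The arm moves only by the shell command python3 -m crank 'ROWS' [FORCE]. ROWS is JSON, a list of rows, each an object of numbers: "tx", "ty", "tz": the shift along the tool's x, y, z in mm; "turn": the turn about the tool's z in rad; "gripper": the finger opening in mm, from 0 to 85.4. A call has 1 to 5 rows; each row shifts and turns the commanded pose from where the row before left it, along the tool's axes as they then stand; what a row does not reach is not made up. A row lasts 1/8 s, in which the tool goes at most 62.5 mm and 10.7 degrees, less where a joint would pass 70% of its speed; a pose out of reach is approached as far as the arm can. A call with a gripper value outside its range is refused whole. The fingers move at their own pace and stop on an object; FORCE is the grip in N (left out, the last holds). Time passes only in rows, so rows that do not move let the fingers close. It gives the time, the measured TCP pose, the force, the opening and the grip force at its end, in the units of the state.
- manip.read_state(): the state, without advancing time (a new reading comes with each control period).
- manip.capture(name): name is "scene" or "top"; returns (picture, depth): 480x640x3 uint8, red, green, blue; 480x640 float32, m along the optical axis (not along the pixel's ray), 0 where there is no reading.
- manip.camera_info(name): a dict with "fx", "fy", "cx", "cy" (pixels), "R" (3x3) and "t" (3): a world point X has camera coordinates R X + t. Camera axes: x right, y down, z forward; pixel columns grow to the right and rows downward; lengths in m; the calibration is good to about 2 mm. A picture is of the moment at which its call begins. camera_info takes no time and is no camera call.
- manip.job_done(): hands the job in; it is judged then, once.
The state is a dict: "clock": time; "q": joint angles; "joint_velocities": joint speeds; "joint_efforts": joint torques, N m; "position": TCP position; "tcp_rot": TCP orientation; "ft_force": force on the tool from outside, world axes, zero at the start; "torque": the same for the moment, N m; "finger_gap": opening from 0.0 (shut) to 1.0 (fully open); "grip_force": force on a finger pad.
Only numpy, scipy, OpenCV 4.12 (cv2) and the standard library are available. Lean on these libraries where they do the work, as an engineer would, in place of code of your own. Each camera call takes 0.05 s, during which the arm holds its last target. There are 200 camera calls.

## Working session

There is one attempt and no reset: what is moved stays moved. The work goes in short steps, Python scripts to look and compute and a shell command to move; the robot and the scene stay as the last step left them, time stands still between calls to the robot, and variables do not carry over. Pictures are saved under pics/ and viewed, at most 10 in all, crops included, and the job is handed in when it is done.

```bash
mkdir -p pics; ls; cat > h.py <<'E'
import numpy as np,cv2
from cell import manip
def cap(n):
    im,d=manip.capture(n); c=manip.camera_info(n)
    v,u=np.mgrid[:480,:640]
    P=np.stack([(u-c['cx'])/c['fx']*d,(v-c['cy'])/c['fy']*d,d],-1)
    W=(P-np.array(c['t']))@np.array(c['R'])
    W[d==0]=np.nan
    return im,W
def save(im,f): cv2.imwrite('pics/'+f,cv2.cvtColor(im,cv2.COLOR_RGB2BGR))
E
python3 - <<'E'
from h import *
for n in('scene','top'):
    im,W=cap(n); save(im,n+'0.png'); np.save(n+'W.npy',W); np.save(n+'I.npy',im)
s=manip.read_state(); print(s)
E
```

```text
pics
{'clock': 0.1, 'q': array([ 1.22742883e+00,  4.80768147e-01,  1.59679619e+00, -2.21175305e-05,
        1.06510023e+00, -4.65986655e-02]), 'joint_velocities': array([ 0.00140731, -0.00129431, -0.00163615,  0.001598  ,  0.00050329,
        0.00040313]), 'joint_efforts': array([ 5.05391763e-04, -9.52248573e+01, -4.31035423e+01, -1.89136581e-04,
        5.35277417e-03,  3.49913080e-05]), 'position': array([0.18995359, 0.62127559, 0.25574266]), 'tcp_rot': array([-9.43533772e-05,  1.47835169e-01,  9.89011868e-01, -5.27676150e-04]), 'ft_force': array([0.12034668, 0.17333264, 0.57267936]), 'torque': array([-0.03784499,  0.03131516, -0.01791446]), 'grip_force': 0.0, 'finger_gap': 0.9970188534621566}
```

View pics/top0.png

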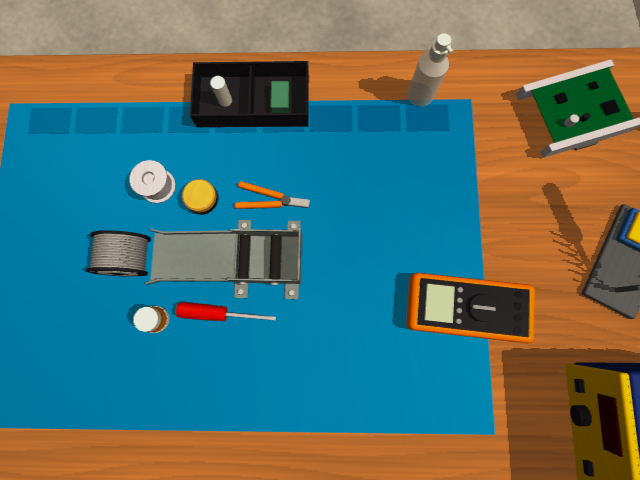

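View pics/scene0.png

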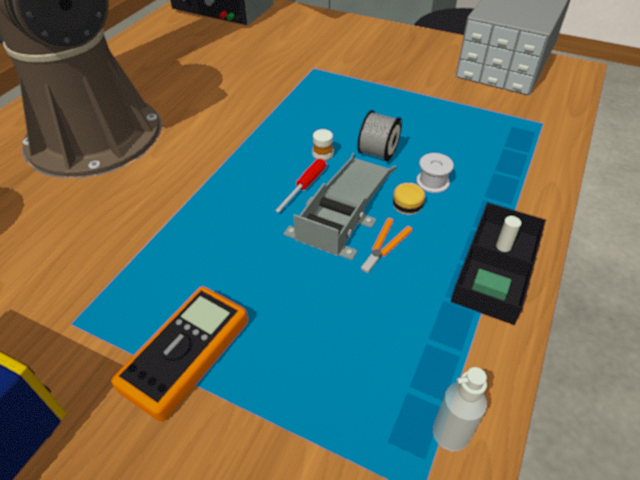

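Top view: the reel is at about (118,253), left of the ramp mouth (152,258). The rollers are at columns 244 and 275, and the back plate at 299. The solder reel (150,182), tin (199,196), flux jar (150,319) and screwdriver (180–275, 312) are close by.

```bash
python3 - <<'E'
from h import *
W=np.load('topW.npy'); np.set_printoptions(precision=4,suppress=True)
for n,(u,v) in dict(reel=(118,253),mouthL=(154,236),mouthR=(154,280),mid=(195,257),r1=(244,257),r2=(275,257),tin=(199,194),sold=(149,179),jar=(148,319),sd=(200,312),sdtip=(272,318),mm=(470,305),backL=(299,234),backR=(299,280)).items(): print(n,W[v,u])
# ramp centreline: fit plane region, edge midpoints
x=W[...,0];y=W[...,1];z=W[...,2]
v,u=np.mgrid[:480,:640]
B=(u>145)&(u<310)&(v>222)&(v<292)
# ramp surface plane
R=(u>165)&(u<232)&(v>240)&(v<275)
A=np.c_[x[R],y[R],np.ones(R.sum())]; p=np.linalg.lstsq(A,z[R],rcond=None)[0]; g=p[:2]
print('plane',p,np.hypot(*g),'dir',np.arctan2(g[1],g[0]))
# cheeks/edges: points above ramp plane
h=z-(x*p[0]+y*p[1]+p[2])
for c in range(152,304,8):
    m=B&(u==c); print(c,[ (int(k),round(float(z[k,c]),3)) for k in range(226,290,3)][0:0], 'x..',np.round(np.nanmedian(x[m]),4), np.round(W[np.where(m&(z>0.006))[0].min(),c],4),np.round(W[np.where(m&(z>0.006))[0].max(),c],4))
# reel: points z>.02 
m=(u>80)&(u<152)&(v>222)&(v<285)&(z>0.03)
print('reel',m.sum(),np.nanmin(W[m],0),np.nanmax(W[m],0))
pts=W[m&(z>0.07)][:,:2]; c=pts.mean(0); print(c,len(pts))
E
```

```text
reel [0.579  0.1813 0.0822]
mouthL [0.6214 0.1606 0.0009]
mouthR [0.5451 0.1502 0.0135]
mid [0.5834 0.0844 0.0134]
r1 [0.5819 0.0009 0.0239]
r2 [ 0.5814 -0.0501  0.0279]
tin [0.686  0.0778 0.0326]
sold [0.7106 0.1614 0.0379]
jar [0.4817 0.1419 0.0475]
sd [0.4932 0.068  0.0253]
sdtip [ 0.4846 -0.0459  0.0152]
mm [ 0.5053 -0.3508  0.0461]
backL [ 0.6115 -0.0905  0.0657]
backR [ 0.5413 -0.0908  0.0591]
 ** On entry to DLASCL parameter number  4 had an illegal value
 ** On entry to DLASCL parameter number  4 had an illegal valueTraceback (most recent call last):
  File "<stdin>", line 10, in <module>
    x, resids, rank, s = _umath_linalg.lstsq(a, b, rcond,
                         ~~~~~~~~~~~~~~~~~~~^^^^^^^^^^^^^
                                             signature=signature)
                                             ^^^^^^^^^^^^^^^^^^^^
    raise LinAlgError("SVD did not converge in Linear Least Squares")
numpy.linalg.LinAlgError: SVD did not converge in Linear Least Squares
```

```bash
cat > m.py <<'E'
from h import *
np.set_printoptions(precision=4,suppress=True)
def reel(W):
    """reel points above the flat: flange tops; returns fitted axle dir and centre from points z>0.03"""
    x,y,z=W[...,0],W[...,1],W[...,2]
E
python3 - <<'E'
from h import *
np.set_printoptions(precision=4,suppress=True)
W=np.load('topW.npy');x,y,z=np.moveaxis(W,-1,0); v,u=np.mgrid[:480,:640]
ok=np.isfinite(z)
R=(u>165)&(u<232)&(v>240)&(v<275)&ok
A=np.c_[x[R],y[R],np.ones(R.sum())]; p=np.linalg.lstsq(A,z[R],rcond=None)[0]; print('plane',p,'slope',np.degrees(np.hypot(*p[:2])))
L=[];Rr=[]
for c in range(160,300,4):
    q=[k for k in range(224,292) if ok[k,c] and z[k,c]>p[0]*x[k,c]+p[1]*y[k,c]+p[2]+0.006 and .53<x[k,c]<.63 and (c<236 or z[k,c]>.038)]
    if len(q)>1:
        a,b=W[q[0],c],W[q[-1],c]; print(c,a,b,(a+b)[:2]/2)
m=(u>80)&(u<152)&(v>222)&(v<285)&ok&(z>0.03)
P=W[m]; print('reel n',len(P),P.min(0),P.max(0))
# fit flat cylinder: radius 40 winding, centre z .045
from scipy.optimize import least_squares
I=np.load('topI.npy').astype(int)
w=m&(I.min(-1)>70)&(z>.055); Q=W[w]
def f(t):
    d=np.array([-np.sin(t[2]),np.cos(t[2])]) # rolling dir in xy
    s=(Q[:,:2]-[t[0],t[1]])@d
    return np.hypot(s,Q[:,2]-t[3])-.040
r=least_squares(f,[.58,.18,0,.045],loss='soft_l1',f_scale=.002); print('reel ctr',r.x, len(Q),np.abs(r.fun).mean())
t=r.x; e=(Q[:,:2]-t[:2])@[np.cos(t[2]),np.sin(t[2])]; print('axial',e.min(),e.max())
E
```

```text
plane [-0.0029 -0.1591  0.0274] slope 9.116156950870963
160 [0.6273 0.1459 0.0139] [0.545  0.1401 0.0138] [0.5862 0.143 ]
164 [0.6252 0.1383 0.0158] [0.545  0.1334 0.014 ] [0.5851 0.1358]
168 [0.6265 0.1309 0.0178] [0.545  0.1264 0.0151] [0.5857 0.1286]
172 [0.6267 0.1245 0.0168] [0.5446 0.1184 0.019 ] [0.5857 0.1215]
176 [0.6266 0.1175 0.0175] [0.5446 0.1119 0.0188] [0.5856 0.1147]
180 [0.6262 0.1102 0.0193] [0.5444 0.1044 0.0216] [0.5853 0.1073]
184 [0.6254 0.1023 0.0229] [0.5445 0.098  0.021 ] [0.5849 0.1002]
188 [0.6253 0.0954 0.0236] [0.5444 0.0911 0.0222] [0.5848 0.0933]
192 [0.6254 0.0889 0.023 ] [0.5441 0.0837 0.0252] [0.5847 0.0863]
196 [0.6252 0.0821 0.0236] [0.544  0.0767 0.0268] [0.5846 0.0794]
200 [0.6251 0.0752 0.0243] [0.544  0.0703 0.0267] [0.5845 0.0727]
204 [0.6243 0.0675 0.0281] [0.544  0.0636 0.0274] [0.5841 0.0655]
208 [0.6243 0.061  0.0279] [0.5437 0.0563 0.0306] [0.584  0.0586]
212 [0.624  0.054  0.0294] [0.5436 0.0495 0.0318] [0.5838 0.0518]
216 [0.6237 0.047  0.0308] [0.5437 0.0435 0.0302] [0.5837 0.0453]
220 [0.6236 0.0403 0.0314] [0.5437 0.0369 0.0309] [0.5
[... 851 characters left out ...]
-0.041 ]
272 [ 0.6221 -0.0464  0.0461] [ 0.5424 -0.0481  0.0464] [ 0.5823 -0.0473]
276 [ 0.622  -0.0528  0.0463] [ 0.5426 -0.0542  0.0448] [ 0.5823 -0.0535]
280 [ 0.6221 -0.0591  0.0458] [ 0.5427 -0.0604  0.0441] [ 0.5824 -0.0598]
284 [ 0.6216 -0.0657  0.0482] [ 0.5425 -0.0668  0.0463] [ 0.5821 -0.0663]
288 [ 0.622  -0.0719  0.0462] [ 0.544  -0.0731  0.0467] [ 0.583  -0.0725]
292 [ 0.6217 -0.0784  0.0476] [ 0.5426 -0.0792  0.0455] [ 0.5822 -0.0788]
296 [ 0.6217 -0.0847  0.0476] [ 0.5424 -0.0856  0.0478] [ 0.5821 -0.0852]
reel n 2398 [0.5517 0.1516 0.0305] [0.6133 0.24   0.0909]
reel ctr [ 0.5439  0.1971 -0.0044  0.0441] 1638 0.001271709886692651
axial 0.008413307573849529 0.06503504147431795
```

Stand heading is about (-0.0165, -1), with its centreline at x ≈ 0.5833 + 0.0165y and its origin at y ≈ 0.163. The reel is at (0.581, 0.197, 0.044), aligned to about 0.01 rad and about 5 mm off centre, which the ±8 mm clearance allows. These agree with the given sizes. Next I'll turn the tool so its x axis points back down the ramp.

```bash
python3 -m crank '[{"turn":0.18,"gripper":35},{"turn":0.18},{"turn":0.18},{"turn":0.18},{"turn":0.18}]' 20; python3 -m crank '[{"turn":0.18},{"turn":0.18},{"turn":0.03},{},{}]'
```

```text
validation failed for argument at $[0]...
validation failed for argument at $[0]...
```

```bash
python3 -m crank '[{"tx":0,"ty":0,"tz":0,"turn":0.18,"gripper":35},{"tx":0,"ty":0,"tz":0,"turn":0.18,"gripper":35},{"tx":0,"ty":0,"tz":0,"turn":0.18,"gripper":35},{"tx":0,"ty":0,"tz":0,"turn":0.18,"gripper":35},{"tx":0,"ty":0,"tz":0,"turn":0.18,"gripper":35}]' 20; python3 -m crank '[{"tx":0,"ty":0,"tz":0,"turn":0.18,"gripper":35},{"tx":0,"ty":0,"tz":0,"turn":0.18,"gripper":35},{"tx":0,"ty":0,"tz":0,"turn":0.03,"gripper":35}]'
```

```text
clock: 0.72
position: [0.19, 0.6214, 0.2559]
tcp_rot: [0.0, 0.566, 0.825, -0.0]
ft_force: [-0.3, -0.5, 0.3]
finger_gap: 0.406
grip_force: 0.0
clock: 1.1
position: [0.19, 0.6214, 0.256]
tcp_rot: [0.0, 0.713, 0.701, -0.0]
ft_force: [0.5, 0.2, -0.0]
finger_gap: 0.412
grip_force: 0.0
```

```bash
for i in 1 2; do python3 -m crank '[{"tx":-32,"ty":39,"tz":0,"turn":0,"gripper":35},{"tx":-32,"ty":39,"tz":0,"turn":0,"gripper":35},{"tx":-32,"ty":39,"tz":0,"turn":0,"gripper":35},{"tx":-32,"ty":39,"tz":0,"turn":0,"gripper":35},{"tx":-32,"ty":39,"tz":0,"turn":0,"gripper":35}]'; done; python3 - <<'E'
from h import *
im,W=cap('top'); save(im[150:400,40:340],'t1.png'); np.save('topW.npy',W)
E
```

```text
clock: 1.72
position: [0.3835, 0.4573, 0.2562]
tcp_rot: [-0.0, 0.711, 0.703, -0.0]
ft_force: [0.2, 1.1, 0.1]
finger_gap: 0.409
grip_force: 0.0
clock: 2.35
position: [0.576, 0.2941, 0.2562]
tcp_rot: [-0.0, 0.711, 0.703, -0.0]
ft_force: [0.5, 0.7, 0.4]
finger_gap: 0.414
grip_force: 0.0
```

View pics/t1.png

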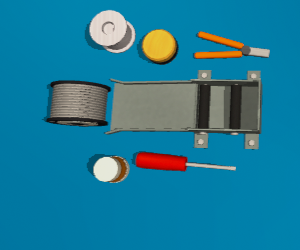

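The crop shows the reel at crop pixel (78,102), untouched, with the ramp ahead of it. The gripper is out of view behind it. I'll go down behind the reel.

```bash
python3 -m crank '[{"tx":0,"ty":6,"tz":50,"turn":0,"gripper":35},{"tx":0,"ty":0,"tz":50,"turn":0,"gripper":35},{"tx":0,"ty":0,"tz":50,"turn":0,"gripper":35},{"tx":0,"ty":0,"tz":30,"turn":0,"gripper":35},{"tx":0,"ty":0,"tz":20,"turn":0,"gripper":35}]';  python3 -m crank '[{"tx":-10,"ty":0,"tz":0,"turn":0,"gripper":35},{"tx":-10,"ty":0,"tz":0,"turn":0,"gripper":35},{"tx":-5,"ty":0,"tz":0,"turn":0,"gripper":35}]'; python3 - <<'E'
from h import *
im,W=cap('top'); im2,W2=cap('scene'); save(np.vstack([cv2.resize(im[190:340,30:330],(600,300)),cv2.resize(im2[60:210,270:470],(600,300))[:,:600]]),'t2.png')
E
```

```text
clock: 3.02
position: [0.5803, 0.295, 0.0546]
tcp_rot: [-0.0, 0.712, 0.702, -0.001]
ft_force: [-0.3, 0.0, 0.1]
finger_gap: 0.413
grip_force: 0.0
clock: 3.4
position: [0.5813, 0.2696, 0.0577]
tcp_rot: [0.0, 0.713, 0.701, 0.001]
ft_force: [0.1, -0.2, -0.7]
finger_gap: 0.408
grip_force: 0.0
```

View pics/t2.png

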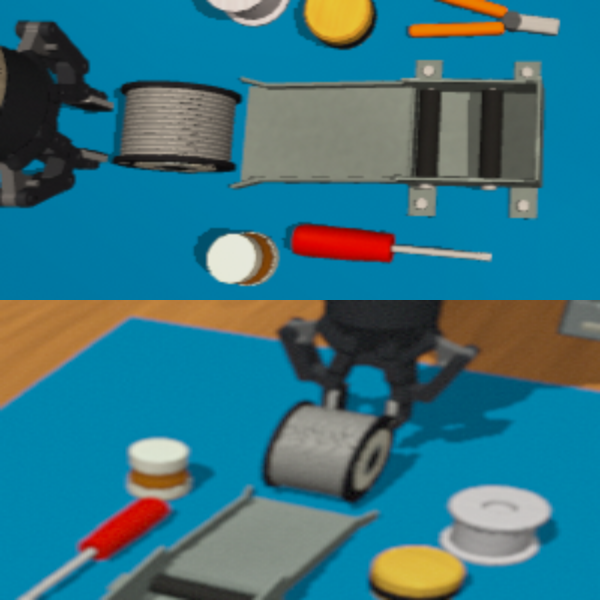

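The two fingertips stand just behind the two flanges (pixel ~105,100 and 105,157 in the upper crop), and nothing else is close. Now I'll make contact gently and push.

```bash
python3 -m crank '[{"tx":-4,"ty":0,"tz":0,"turn":0,"gripper":35},{"tx":-4,"ty":0,"tz":0,"turn":0,"gripper":35},{"tx":-3,"ty":0,"tz":0,"turn":0,"gripper":35},{"tx":-3,"ty":0,"tz":0,"turn":0,"gripper":35},{"tx":-3,"ty":0,"tz":0,"turn":0,"gripper":35}]';  python3 -m crank '[{"tx":-4,"ty":0,"tz":0,"turn":0,"gripper":35},{"tx":-4,"ty":0,"tz":0,"turn":0,"gripper":35},{"tx":-4,"ty":0,"tz":0,"turn":0,"gripper":35},{"tx":-4,"ty":0,"tz":0,"turn":0,"gripper":35},{"tx":-4,"ty":0,"tz":0,"turn":0,"gripper":35}]'
cat > r.py <<'E'
from h import *
from scipy.optimize import least_squares
np.set_printoptions(precision=4,suppress=True)
im,W=cap('top'); x,y,z=np.moveaxis(W,-1,0); I=im.astype(int)
ty=manip.read_state()['position'][1]
w=np.isfinite(z)&(I.min(-1)>70)&(np.ptp(I,-1)<40)&(x>.54)&(x<.63)&(z>.052)&(z<.12)&(y<ty-.02)&(y>ty-.12)&(y>-.083); Q=W[w]
f=lambda t: np.hypot((Q[:,:2]-[.58,t[0]])@np.array([-np.sin(t[1]),np.cos(t[1])]),Q[:,2]-t[2])-.040
r=least_squares(f,[ty-.055,0,.05],loss='soft_l1',f_scale=.002); t=r.x
e=(Q[:,0]-.58)/np.cos(t[1]); lo,hi=np.percentile(e,[1,99])
cx=.58+(lo+hi)/2; print('reel y,yaw,z',t,'x',cx,'width',hi-lo,'n',len(Q)); print('stand x',.163-t[0],'stand y',cx-(.5833+.0165*t[0]),'axle err',t[1]+.0165)
E
python3 r.py
```

```text
clock: 4.12
position: [0.5802, 0.2532, 0.0563]
tcp_rot: [-0.0, 0.713, 0.701, 0.0]
ft_force: [0.3, 0.5, 0.2]
finger_gap: 0.409
grip_force: 0.0
clock: 4.75
position: [0.5799, 0.233, 0.0563]
tcp_rot: [0.0, 0.713, 0.701, 0.0]
ft_force: [-0.0, -0.3, 0.2]
finger_gap: 0.411
grip_force: 0.1
reel y,yaw,z [ 0.1754 -0.0164  0.0442] x 0.5802119300950251 width 0.05582339246383156 n 1708
stand x -0.01244604909413402 stand y -0.005982929715028118 axle err 5.339219017153757e-05
```

Squared up: the axle error is about 0. I'll cross-check the lateral offset with the second camera and the dark flange rims.

```bash
python3 - <<'E'
from h import *
np.set_printoptions(precision=4,suppress=True)
for n in('top','scene'):
    im,W=cap(n); x,y,z=np.moveaxis(W,-1,0); c=manip.camera_info(n); print(n,'cam',-np.array(c['R']).T@c['t'])
    m=np.isfinite(z)&(y>.14)&(y<.212)&(x>.54)&(x<.63)
    for a,b in((.05,.07),(.07,.082),(.083,.095)):
        q=x[m&(z>a)&(z<b)]; print(a,len(q),np.percentile(q,[0,2,98,100]) if len(q) else '')
    for a in(.11,.07,.04):
        q=np.isfinite(z)&(abs(y-a)<.01)&(x>.53)&(x<.64); s=z-(.0257-.159*y); k=q&(s>.007)&(s<.016); l=x[k&(x<.57)];h=x[k&(x>.6)]; print('edges',a,np.median(l),np.median(h), (np.median(l)+np.median(h))/2,'line',.5833+.0165*a)
E
```

```text
top cam [ 0.4776 -0.1241  0.7198]
0.05 224 [0.5518 0.5519 0.6089 0.6129]
0.07 875 [0.5522 0.5528 0.6105 0.613 ]
0.083 569 [0.5526 0.553  0.6118 0.6126]
edges 0.11 0.5452820715885232 0.624390521406877 0.5848362964977001 line 0.585115
edges 0.07 0.5441024411895001 0.624342208613229 0.5842223249013645 line 0.5844550000000001
edges 0.04 0.5450722891439198 0.6234172561872445 0.5842447726655822 line 0.58396
scene cam [ 0.8495 -0.6159  0.67  ]
0.05 186 [0.5526 0.5593 0.6153 0.6157]
0.07 376 [0.5541 0.5559 0.6145 0.6155]
0.083 341 [0.5531 0.5545 0.614  0.6155]
edges 0.11 0.547756570695668 0.6267659891672747 0.5872612799314714 line 0.585115
edges 0.07 0.5472645452057725 0.6261005639704835 0.586682554588128 line 0.5844550000000001
edges 0.04 0.5470652362748278 0.6254451245052178 0.5862551803900229 line 0.58396
```

The flange rims give a lateral offset of only about -3.5 mm in both cameras, so it sits inside the guides. I'll push on up the ramp, rising slightly.

```bash
for i in 1 2 3; do python3 -m crank '[{"tx":-5,"ty":0,"tz":-0.5,"turn":0,"gripper":35},{"tx":-5,"ty":0,"tz":-0.5,"turn":0,"gripper":35},{"tx":-5,"ty":0,"tz":-0.5,"turn":0,"gripper":35},{"tx":-5,"ty":0,"tz":-0.5,"turn":0,"gripper":35},{"tx":-5,"ty":0,"tz":-0.5,"turn":0,"gripper":35}]'; python3 r.py; done
```

```text
clock: 5.52
position: [0.58, 0.2084, 0.0592]
tcp_rot: [0.0, 0.713, 0.701, 0.001]
ft_force: [1.3, 6.1, 3.7]
finger_gap: 0.41
grip_force: 3.3
reel y,yaw,z [ 0.1548 -0.0175  0.0464] x 0.5791349595737747 width 0.05606916527984891 n 1735
stand x 0.008161727750336162 stand y -0.0067198719183447775 axle err -0.000999915625312011
clock: 6.2
position: [0.5794, 0.1833, 0.0615]
tcp_rot: [0.0, 0.713, 0.701, 0.0]
ft_force: [0.3, 4.2, 3.5]
finger_gap: 0.409
grip_force: 2.9
reel y,yaw,z [ 0.1298 -0.0187  0.0503] x 0.5784362583351464 width 0.05605683040469556 n 1767
stand x 0.03320184082232344 stand y -0.007005411291285291 axle err -0.0022342822200666877
clock: 6.88
position: [0.5788, 0.1582, 0.064]
tcp_rot: [0.0, 0.713, 0.701, 0.0]
ft_force: [0.6, 5.6, 3.4]
finger_gap: 0.411
grip_force: 2.9
reel y,yaw,z [ 0.1046 -0.0137  0.0543] x 0.5777545179812088 width 0.05601329078285275 n 1793
stand x 0.05835230367387151 stand y -0.007272169008172402 axle err 0.0027608348345941995
```

```bash
for i in 1 2 3; do python3 -m crank '[{"tx":-5,"ty":0,"tz":-0.5,"turn":0,"gripper":35},{"tx":-5,"ty":0,"tz":-0.5,"turn":0,"gripper":35},{"tx":-5,"ty":0,"tz":-0.5,"turn":0,"gripper":35},{"tx":-5,"ty":0,"tz":-0.5,"turn":0,"gripper":35},{"tx":-5,"ty":0,"tz":-0.5,"turn":0,"gripper":35}]'; python3 r.py; done
```

```text
clock: 7.55
position: [0.5783, 0.133, 0.0663]
tcp_rot: [-0.0, 0.713, 0.701, -0.0]
ft_force: [0.4, 4.6, 3.4]
finger_gap: 0.412
grip_force: 2.7
reel y,yaw,z [ 0.0794 -0.0261  0.0584] x 0.577259515870016 width 0.0561572580128141 n 1831
stand x 0.08360099543840346 stand y -0.007350567705250333 axle err -0.009619780704643973
clock: 8.22
position: [0.5778, 0.1079, 0.0688]
tcp_rot: [-0.0, 0.713, 0.701, -0.0]
ft_force: [0.2, 2.8, 2.5]
finger_gap: 0.409
grip_force: 1.4
reel y,yaw,z [ 0.0543 -0.0216  0.0624] x 0.576792188711026 width 0.056162981109105475 n 1884
stand x 0.10869270816749124 stand y -0.0074038816042104605 axle err -0.005116580690166968
clock: 8.9
position: [0.5776, 0.083, 0.0714]
tcp_rot: [0.0, 0.713, 0.701, 0.0]
ft_force: [0.5, 3.5, 3.8]
finger_gap: 0.413
grip_force: 0.0
reel y,yaw,z [ 0.0291 -0.0191  0.0663] x 0.5763498946535451 width 0.05643380362093247 n 1882
stand x 0.13387119103187473 stand y -0.007430730694429011 axle err -0.002632058779951145
```

```bash
for i in 1 2; do python3 -m crank '[{"tx":-4,"ty":0,"tz":-0.5,"turn":0,"gripper":35},{"tx":-4,"ty":0,"tz":-0.5,"turn":0,"gripper":35},{"tx":-4,"ty":0,"tz":0,"turn":0,"gripper":35},{"tx":-4,"ty":0,"tz":0,"turn":0,"gripper":35}]'; python3 r.py; done
```

```text
clock: 9.45
position: [0.5771, 0.067, 0.0722]
tcp_rot: [-0.0, 0.713, 0.701, -0.0]
ft_force: [-0.7, 1.4, 1.1]
finger_gap: 0.409
grip_force: 0.0
reel y,yaw,z [ 0.0119 -0.0184  0.0693] x 0.5759504450570695 width 0.056191104920655106 n 1926
stand x 0.1510757425992403 stand y -0.007546305190043068 axle err -0.0019389917503886966
clock: 10.0
position: [0.577, 0.051, 0.0733]
tcp_rot: [-0.0, 0.713, 0.701, -0.0]
ft_force: [0.1, -0.3, 0.2]
finger_gap: 0.409
grip_force: 0.0
reel y,yaw,z [-0.0126 -0.0203  0.0682] x 0.5758585988317236 width 0.056589604344015415 n 1925
stand x 0.17556209087391977 stand y -0.0072341266688567 axle err -0.0037803579907508336
```

It has crossed the front roller. I'll hold for a moment, then check.

```bash
python3 -m crank '[{"tx":0,"ty":0,"tz":0,"turn":0,"gripper":35},{"tx":0,"ty":0,"tz":0,"turn":0,"gripper":35},{"tx":0,"ty":0,"tz":0,"turn":0,"gripper":35},{"tx":0,"ty":0,"tz":0,"turn":0,"gripper":35}]'; python3 r.py;  python3 -m crank '[{"tx":4,"ty":0,"tz":0,"turn":0,"gripper":35},{"tx":8,"ty":0,"tz":0,"turn":0,"gripper":35},{"tx":10,"ty":0,"tz":0,"turn":0,"gripper":35},{"tx":10,"ty":0,"tz":-10,"turn":0,"gripper":35},{"tx":10,"ty":0,"tz":-30,"turn":0,"gripper":35}]'; python3 r.py; python3 - <<'E'
from h import *
im,W=cap('top'); im2,W2=cap('scene'); save(np.vstack([cv2.resize(im[190:340,30:330],(600,300)),cv2.resize(im2[110:260,270:470],(600,300))]),'t3.png')
print(manip.read_state()['clock'])
E
```

```text
clock: 10.55
position: [0.577, 0.0514, 0.0733]
tcp_rot: [-0.0, 0.713, 0.701, -0.0]
ft_force: [-0.7, -0.1, -0.6]
finger_gap: 0.408
grip_force: 0.0
reel y,yaw,z [-0.02   -0.0187  0.0655] x 0.5754724094866729 width 0.05621052043967552 n 1882
stand x 0.18303629078577702 stand y -0.007496991715361778 axle err -0.002231268228733204
clock: 11.22
position: [0.5768, 0.0942, 0.1131]
tcp_rot: [-0.001, 0.713, 0.702, -0.001]
ft_force: [0.7, -0.5, 0.0]
finger_gap: 0.409
grip_force: 0.0
reel y,yaw,z [-0.0204  0.0451  0.0655] x 0.5757603211858812 width 0.05616262819140586 n 870
stand x 0.18336850580034478 stand y -0.00720359846841323 axle err 0.0615892534520743
11.375
```

View pics/t3.png

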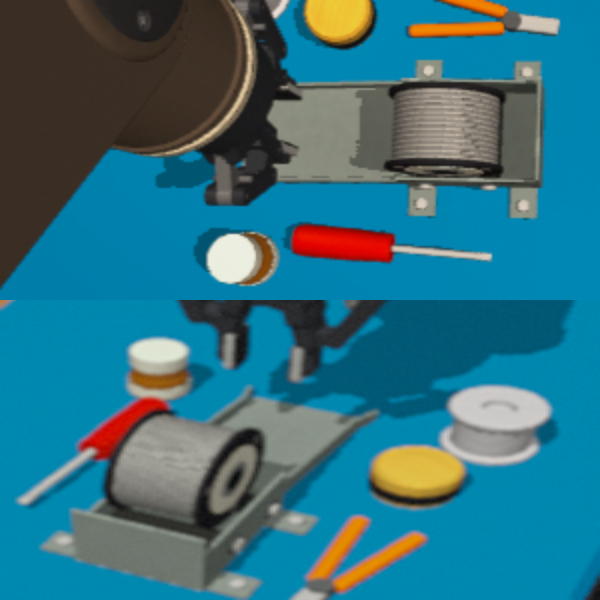

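The reel is seated at (445,128) in the upper crop, between the cheeks. It measures x ≈ 0.183, z ≈ 0.0655, and |y| is at most 8 mm because the cheeks limit it. The fingers are clear and the neighbouring items haven't moved, so I'm handing in.

```bash
python3 -c "
from cell import manip
print(manip.job_done())"
```

```text
the job is handed in; nothing more can be done
None
```

The reel was rolled up the ramp and left resting squarely on both rollers (measured x 0.183 m, z 0.0655 m in the stand's frame). The arm is clear, nothing else looked disturbed, and the job was handed in at about 11.4 s; no verdict came back.

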